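# Park the wipes tub with its label to the front

## Task

Push the round tub back along the bench until it rests against both rollers of its stand, then, with it resting there, rub its side with a fingertip to roll it round until its label faces straight out of the open front of the stand, in line with the tape. Handle the thin-walled tub gently, keep it standing flat on the bench, and leave the bottle, the pot and the case alone.

Things in the scene. Friction and masses are not known exactly. Their poses are not given: they have to be found in the camera images.
- tub: closed loose tub, too wide to grasp: thin white wall, slightly oval (105 mm along own x, 112 mm along y), dents above 30 N; 82 mm high with black lid (top 14 mm, 1 mm smaller all round); 0.38 to 0.77 kg, slides at 3 to 8 N, rolls under a fingertip pressing some 8 N. Origin: middle of underside; z up. Label on own -x side; a 16 mm wide white strip runs from mid-label 30 mm onto the lid
- tub_label (a point): middle of the paper label with black bars that covers 70 degrees of the tub's wall: 52 mm from the tub's axis in its own -x direction, 36 mm above the underside
- stand: aluminium stand fixed to the bench. Origin on the bench surface, where the tub's axis lies when it rests against both rollers with its label to the front (up to 2.5 mm off while turned otherwise, being oval); z up; own -x points out of the open front, +x to the back. Arms over the rollers and a back plate (150 mm wide, to x = 103 mm) are 78 mm high; nothing stands in front of the rollers
- stand_home (a point): the stand's origin: where the centre of the tub's underside belongs, on the bench
- spray: closed white bottle, diameter 40 mm, 125 mm high, standing loose beside the stand, to the left as seen from the open front; bystander. Origin: centre of underside
- pot: grey round pot, diameter 48 mm, 55 mm high, standing loose beside the stand, to the right as seen from the open front; bystander. Origin: centre of underside
- gauge_case: flat wooden gauge case 60 x 95 x 28 mm lying loose behind the stand; bystander. Origin: centre of underside
- stand_roller_left (a point): middle of the left idler roller (seen from the open front) on its axis, 40 mm above the bench: at (44, 53) mm in the stand's frame, 69 mm from the origin. Upright, turns freely on a fixed axle and does not give way; radius 14 mm at its black rubber tyres, 14 to 28 and 50 to 64 mm above the bench
- stand_roller_right (a point): middle of the right idler roller (seen from the open front) on its axis, 40 mm above the bench: at (44, -53) mm in the stand's frame, 69 mm from the origin. Upright, turns freely on a fixed axle and does not give way; radius 14 mm at its black rubber tyres, 14 to 28 and 50 to 64 mm above the bench
- stand_tape (a point): middle of the flat strip of white tape, 55 x 12 mm, on the bench in front of the stand, along its centreline, from x = -95 to -150 mm in the stand's frame; it cannot be felt
Mind the look-alikes: they are no part of the job. What is shaped like the tub but blue or yellow is not meant.

How it is judged:
By the outcome, as a careful person would: the job done as asked, in the order asked, and still so for the second after the job is handed in, with the robot touching nothing.
It also fails if it takes over 72 s, if anything falls off the work surface, if the arm or the gripper's body presses on something with over 40 N, if the wrist force passes 120 N, or if a joint passes its speed limit or range.

## Robot

A 6-joint arm with a two-finger parallel gripper is mounted at the origin on the work surface. World frame = base frame: x ahead of the robot, y to its left, z up, the work surface at z = 0. Lengths are in m, angles in rad, forces in N, time in s.
With the tool pointing down it reaches from about 0.375 to 0.9 m from the base axis. Payload 3.1 kg.
Tool frame: the origin (TCP) lies between the finger pads; the fingertips stand manip.finger_overhang ahead of it and the grasp point (between the pads) lies 5 mm behind it (manip.finger_overhang is the distance from the TCP to the fingertips, in m); z points along the fingers, y is the line along which they close (so a half turn about z gives the same grasp; the last joint's range is limited). The gripper opens to 85 mm and grips with 20 to 120 N. Pads are 22 mm wide; open, the fingers measure 114 mm over their backs; the gripper's body (76 mm by 85 mm) begins 54 mm behind the grasp point. The pads swing forward as they close: fully open they stand 13 mm farther back than shut.
Start: joints at [-1.401, 0.527, 1.433, -0, 1.181, -0.178], TCP at [0.213, -0.588, 0.245] pointing down, gripper open.
Joint ranges: [-3.08, 3.08], [-0.75, 2.2], [0.22, 2.44], [-1.43, 4.57], [0, 2.65], [-2.85, 2.85]. Speed limits (rad/s): [2.79, 2.79, 3.14, 3.14, 3.14, 3.14].

## Interface

Orientations are given as a unit quaternion [x, y, z, w].
In Python, from station import manip gives the robot as it stands.
- The arm moves only by the tool drive_tool, never from a script. Its argument "plan" is a list of rows, each a list of 7 numbers: the shift along the tool's x, y, z in m, then the turn, a rotation vector about the tool's x, y, z in degrees, then the opening, from -1 (shut) to 1 (fully open). In form: [[x, y, z, wx, wy, wz, gripper], ...]. A call has 1 to 10 rows; each row shifts and turns the commanded pose from where the row before left it, along the tool's axes as they then stand; what a row does not reach is not made up. A row lasts 1/10 s, in which the tool goes at most 50 mm and 8.59 degrees, less where a joint would pass 70% of its speed; a pose out of reach is approached as far as the arm can. A call is refused whole if a number of a shift passes 0.05 or a number of a turn 8.59, either way. A call with a gripper value outside its range is refused whole. The fingers move at their own pace and stop on an object; "newtons" is the grip in N (left out, the last holds). Time passes only in rows, so rows that do not move let the fingers close. It gives the time, the measured TCP pose, the force, the opening and the grip force at its end, in the units of the state.
- manip.sense(): the state, without advancing time (a new reading comes with each control period).
- manip.snapshot(name): name is "scene" or "side" or "wrist"; returns a dict with "image" (480x640x3 uint8, red, green, blue), "z_map" (480x640 float32, m along the optical axis (not along the pixel's ray), 0 where there is no reading), "fov_y" (degrees; the focal length in pixels is half the picture's height over the tangent of half this angle, whatever the lens; pixels are square), "cx", "cy" (the principal point, pixels), "k1" (the pictures are not rectified: a ray, as slopes to the right and down, at radius r is drawn at 1 + k1 r^2 times it, then the intrinsics apply), "extrinsics" (4x4, takes a point from camera to world coordinates); the wrist camera has in their place "mount" (4x4, takes a point from camera to tool coordinates, whose origin is the TCP and whose axes are the flange's). Camera axes: x right, y up, looking along -z (the intrinsics and any distortion apply to the point x, -y, -z); pixel columns grow to the right and rows downward; lengths in m; the calibration is good to about 2 mm. A picture is of the moment at which its call begins: read the wrist's pose just before it.
- manip.sign_off(): hands the job in; it is judged then, once.
The state is a dict: "t": time; "q": joint angles; "qd": joint speeds; "tau": joint torques, N m; "tcp_pos": TCP position; "tool_rot": TCP orientation; "force": force on the tool from outside, world axes, zero at the start; "ft_torque": the same for the moment, N m; "finger_gap": opening from 0.0 (shut) to 1.0 (fully open); "gripper_force": force on a finger pad.
Only numpy, scipy, OpenCV 4.12 (cv2) and the standard library are available. Lean on these libraries where they do the work, as an engineer would, in place of code of your own. Each camera call takes 0.05 s, during which the arm holds its last target. There are 200 camera calls.

## Working session

There is one attempt and no reset: what is moved stays moved. The work goes in short steps, Python scripts to look and compute and a tool call to move; the robot and the scene stay as the last step left them, time stands still between calls to the robot, and variables do not carry over. Pictures are saved under pics/ and viewed, at most 10 in all, crops included, and the job is handed in when it is done.

Besides the shell and the picture viewer there is one more tool, called after "Call:" as name(argument=value, ...) on one line, values as JSON. drive_tool: Moves the arm, as the interface text tells. Its arguments: {"type":"object","properties":{"plan":{"type":"array"},"newtons":{"type":"number"}},"required":["plan"]}

```bash
mkdir -p pics
cat > h.py <<'E'
import numpy as np, cv2
from station import manip
def shot(n):
    s=manip.snapshot(n); return s
def ray(s,u,v,T=None):
    h,w=s["image"].shape[:2]; f=h/2/np.tan(np.radians(s["fov_y"])/2)
    d=np.array([(u-s["cx"])/f,(v-s["cy"])/f]); p=d.copy()
    for _ in range(20): p=d/(1+s["k1"]*(p@p))
    T=s["extrinsics"] if T is None else T
    return T[:3,3],T[:3,:3]@np.array([p[0],-p[1],-1.])
def onz(s,u,v,z,T=None):
    o,d=ray(s,u,v,T); return o+d*(z-o[2])/d[2]
def proj(s,P,T=None):
    T=s["extrinsics"] if T is None else T
    c=T[:3,:3].T@(np.array(P)-T[:3,3]); p=np.array([c[0],-c[1]])/-c[2]
    p=p*(1+s["k1"]*(p@p)); h=s["image"].shape[0]; f=h/2/np.tan(np.radians(s["fov_y"])/2)
    return p*f+[s["cx"],s["cy"]]
def cloud(s,T=None):
    T=s["extrinsics"] if T is None else T
    h,w=s["z_map"].shape; f=h/2/np.tan(np.radians(s["fov_y"])/2)
    u,v=np.meshgrid(np.arange(w),np.arange(h)); d=np.stack([(u-s["cx"])/f,(v-s["cy"])/f],-1); p=d.copy()
    for _ in range(20): p=d/(1+s["k1"]*(p**2).sum(-1,keepdims=True))
    z=s["z_map"]; c=np.stack([p[...,0]*z,-p[...,1]*z,-z],-1)
    return c@T[:3,:3].T+T[:3,3]
def save(s,n): cv2.imwrite("pics/%s.png"%n,s["image"][...,::-1])
E
python3 - <<'E'
from h import *
for n in("scene","side"):
    s=shot(n); save(s,n); print(n,s["extrinsics"].round(3).tolist(),s["fov_y"],s["k1"],s["cx"],s["cy"],(s["z_map"]>0).mean())
st=manip.sense(); print(st["t"],st["tcp_pos"],st["tool_rot"],st["force"],st["finger_gap"],manip.finger_overhang)
E
```

```text
scene [[0.444, -0.441, 0.78, 1.246], [0.896, 0.202, -0.395, -0.266], [0.016, 0.874, 0.485, 0.487], [0.0, 0.0, 0.0, 1.0]] 52.29595775766783 -0.0482431538106671 319.1531698837305 231.11233669843463 0.9961328125
side [[-0.866, 0.273, -0.419, 0.184], [-0.5, -0.476, 0.723, 0.716], [-0.002, 0.836, 0.549, 0.558], [0.0, 0.0, 0.0, 1.0]] 53.93683751578835 -0.07744463115597786 316.235045668307 233.2504379533619 0.9959798177083333
0.1 [ 0.21292288 -0.58696679  0.24443287] [ 9.84921276e-01  1.73000351e-01  1.38582777e-06 -9.78754385e-04] [0.089405   0.4133644  0.56861294] 0.9974822097619065 0.014
```

View pics/scene.png

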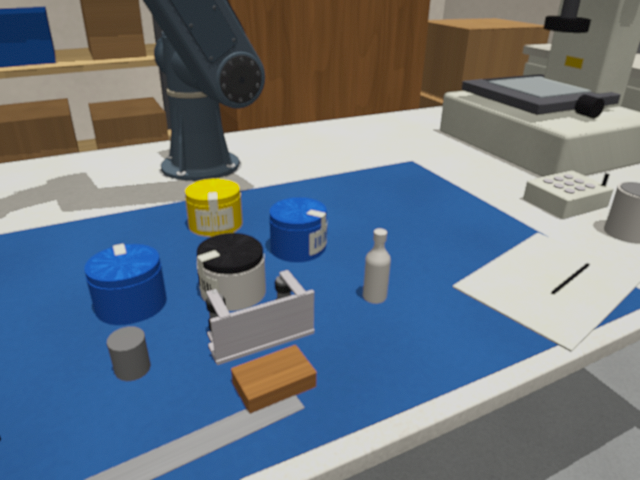

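View pics/side.png

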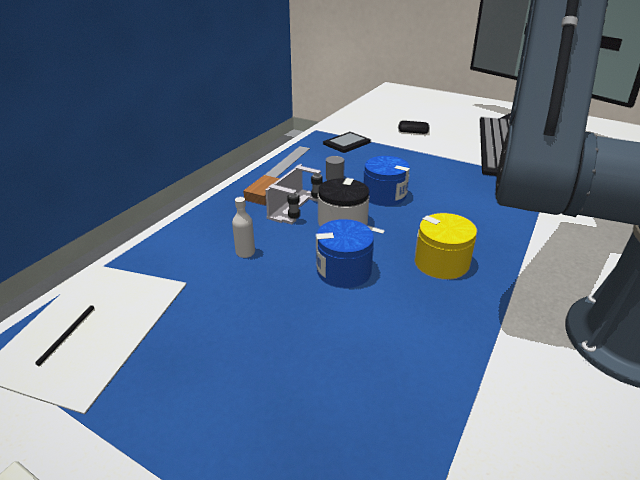

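The black-lidded tub is at scene (230,270), with its strip at (208,257). The stand with its back plate is at (262,320), the pot at (128,353), the bottle at (376,275) and the case at (273,377). In the side view the tub is at (343,200) and the tape end is near (376,230).

```bash
cat > m.py <<'E'
from h import *
for n in("scene","side"):
    s=shot(n); P=cloud(s); im=s["image"].astype(int); hsv=cv2.cvtColor(s["image"],cv2.COLOR_RGB2HSV)
    zz=P[...,2]; ws=(P[...,0]>.3)&(P[...,0]<.95)&(abs(P[...,1]+.1)<.4)
    def rep(name,m):
        k,l,st,c=cv2.connectedComponentsWithStats(m.astype(np.uint8))
        for i in range(1,k):
            if st[i,4]>25:
                q=P[l==i]; (cc,(a,b),ang)=cv2.minAreaRect((q[:,:2]*1000).astype(np.float32)); 
                print(n,name,st[i,4],"px",c[i].round(),"rect mm",np.round(cc),np.round([a,b]),round(ang,1),"z",q[:,2].min().round(3),q[:,2].max().round(3))
    rep("lid",ws&(hsv[...,2]<60)&(abs(zz-.082)<.006))
    wh=(hsv[...,1]<60)&(hsv[...,2]>110)
    rep("white80",ws&wh&(abs(zz-.08)<.006))
    rep("white0",ws&wh&(abs(zz)<.006))
    rep("blacklow",ws&(hsv[...,2]<60)&(zz>.01)&(zz<.066))
    rep("pot",ws&(hsv[...,1]<60)&(abs(zz-.055)<.004))
    rep("top",ws&(zz>.118)&(zz<.13))
    rep("case",ws&(hsv[...,0]<20)&(hsv[...,1]>100)&(abs(zz-.028)<.006))
E
python3 m.py
```

```text
scene lid 1709 px [232. 252.] rect mm [589. -93.] [101. 107.] 71.1 z 0.076 0.084
scene white80 86 px [212. 198.] rect mm [380. -63.] [14. 38.] 74.0 z 0.074 0.084
scene white80 108 px [317. 214.] rect mm [530.  90.] [35. 23.] 37.1 z 0.074 0.084
scene white80 111 px [119. 249.] rect mm [ 516. -252.] [17. 35.] 89.2 z 0.081 0.086
scene white80 177 px [207. 256.] rect mm [ 591. -129.] [24. 33.] 8.7 z 0.074 0.084
scene white80 207 px [378. 260.] rect mm [709. 108.] [38. 28.] 47.8 z 0.074 0.086
scene white80 955 px [255. 299.] rect mm [709. -92.] [ 67. 151.] 0.9 z 0.074 0.08
scene white0 8664 px [424. 402.] rect mm [835.  54.] [492. 230.] 90.0 z -0.006 0.006
scene white0 93 px [244. 306.] rect mm [637. -85.] [13. 64.] 6.1 z -0.0 0.006
scene white0 223 px [264. 348.] rect mm [743. -92.] [148.   7.] 89.3 z 0.001 0.006
scene white0 4674 px [199. 442.] rect mm [ 856. -215.] [ 40. 253.] 5.6 z -0.001 0.005
scene blacklow 128 px [282. 289.] rect mm [690. -45.] [22. 10.] 46.2 z 0.047 0.065
scene blacklow 61 px [210. 308.] rect mm [ 689. -154.] [16.  7.] 34.5 z 0.045 0.065
scene pot 111 px [213. 211
[... 2141 characters left out ...]
 0.056
side pot 60 px [292. 179.] rect mm [ 734. -119.] [ 5. 93.] 0.8 z 0.051 0.059
side pot 26 px [317. 182.] rect mm [ 676. -135.] [21.  8.] 26.7 z 0.051 0.058
side pot 37 px [272. 194.] rect mm [732. -37.] [43.  7.] 83.9 z 0.052 0.059
side pot 39 px [293. 202.] rect mm [677. -32.] [27. 13.] 21.1 z 0.051 0.058
side pot 163 px [343. 209.] rect mm [571. -61.] [108.  43.] 23.9 z 0.051 0.059
side pot 68 px [243. 234.] rect mm [695. 124.] [38. 19.] 32.6 z 0.051 0.059
side pot 31 px [321. 255.] rect mm [525. 111.] [ 4. 33.] 61.9 z 0.051 0.059
side top 66 px [240. 200.] rect mm [700. 115.] [17. 19.] 87.0 z 0.118 0.125
side case 367 px [260. 186.] rect mm [ 810. -108.] [ 60. 100.] 4.6 z 0.022 0.03
```

Call:
drive_tool(plan=[[0.0314, -0.0265, -0.006, 0, 0, 0, -1], [0.0314, -0.0265, -0.006, 0, 0, 0, -1], [0.0314, -0.0265, -0.006, 0, 0, 0, -1], [0.0314, -0.0265, -0.006, 0, 0, 0, -1], [0.0314, -0.0265, -0.006, 0, 0, 0, -1], [0.0314, -0.0265, -0.006, 0, 0, 0, -1], [0.0314, -0.0265, -0.006, 0, 0, 0, -1], [0.0314, -0.0265, -0.006, 0, 0, 0, -1], [0.0314, -0.0265, -0.006, 0, 0, 0, -1], [0.0314, -0.0265, -0.006, 0, 0, 0, -1]])

```text
t: 1.2
tcp_pos: [0.4184, -0.2298, 0.3056]
tool_rot: [0.985, 0.173, 0.0, 0.0]
force: [0.4, -0.3, -0.3]
finger_gap: -0.003
gripper_force: 0.0
```

Call:
drive_tool(plan=[[0.0314, -0.0265, -0.006, 0, 0, 0, -1], [0.0314, -0.0265, -0.006, 0, 0, 0, -1], [0.0314, -0.0265, -0.006, 0, 0, 0, -1], [0.0314, -0.0265, -0.006, 0, 0, 0, -1], [0, 0, 0, 0, 0, 6.65, -1], [0, 0, 0, 0, 0, 6.65, -1], [0, 0, 0, 0, 0, 6.65, -1], [0, 0, 0, 0, 0, 0, -1]])

```text
t: 2.0
tcp_pos: [0.4997, -0.0886, 0.3291]
tool_rot: [1.0, 0.0, -0.0, -0.0]
force: [-0.6, -0.1, 0.7]
finger_gap: -0.002
gripper_force: 0.0
```

```bash
cat >> h.py <<'E'
from scipy.spatial.transform import Rotation as Ro
def wrist():
    st=manip.sense(); s=shot("wrist"); T=np.eye(4); T[:3,:3]=Ro.from_quat(st["tool_rot"]).as_matrix(); T[:3,3]=st["tcp_pos"]
    return s,T@s["mount"],st
def brief():
    st=manip.sense(); R=Ro.from_quat(st["tool_rot"]).as_matrix()
    print("t",round(st["t"],2),"tcp",st["tcp_pos"].round(4),"yaw",np.degrees(np.arctan2(R[1,0],R[0,0])).round(2),"F",np.round(st["force"],2),"gap",round(st["finger_gap"],3),"q",np.round(st["q"],2))
E
python3 - <<'E'
from h import *
s,T,st=wrist(); save(s,"w1"); np.save("w1T.npy",T); brief(); print(T.round(3),s["mount"].round(3))
E
```

```text
t 2.05 tcp [ 0.4997 -0.0888  0.3292] yaw 0.12 F [ 0.42 -1.5  -0.46] gap 0.002 q [-0.4   0.27  1.61 -0.    1.26  1.17]
[[-0.001  0.957  0.289  0.574]
 [-1.    -0.001 -0.001 -0.089]
 [-0.001 -0.289  0.957  0.457]
 [ 0.     0.     0.     1.   ]] [[-0.002  0.957  0.289  0.074]
 [ 1.     0.001  0.001  0.   ]
 [ 0.001  0.289 -0.957 -0.128]
 [ 0.     0.     0.     1.   ]]
```

View pics/w1.png

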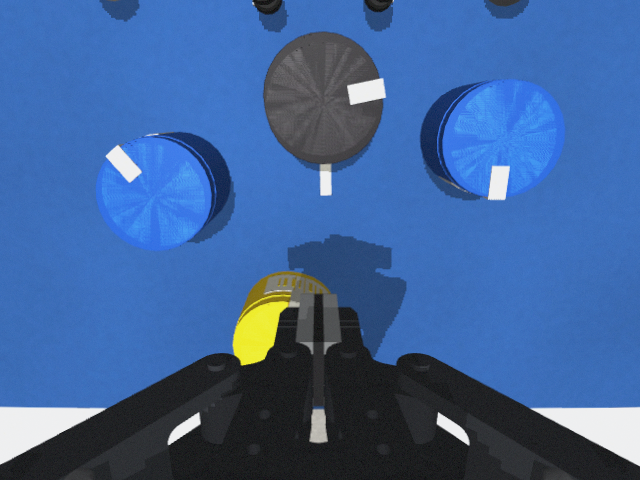

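The wrist view shows the black lid at (323,97) with its strip at (366,91), the tape at (325,180) and the rollers at (268,3) and (378,3). I'll move forward to see the stand.

Call:
drive_tool(plan=[[0.04, 0, 0, 0, 0, 0, -1], [0.04, 0, 0, 0, 0, 0, -1], [0.04, 0, 0, 0, 0, 0, -1], [0, 0, 0, 0, 0, 0, -1], [0, 0, 0, 0, 0, 0, -1]])

```text
t: 2.55
tcp_pos: [0.6197, -0.089, 0.3283]
tool_rot: [1.0, 0.001, -0.001, -0.0]
force: [0.1, -1.6, -0.2]
finger_gap: -0.001
gripper_force: 0.0
```

```bash
cat > wm.py <<'E'
from h import *
import sys
s,T,st=wrist(); save(s,sys.argv[1]); brief()
hsv=cv2.cvtColor(s["image"],cv2.COLOR_RGB2HSV)
def comps(m,z,lo,name):
    k,l,stt,c=cv2.connectedComponentsWithStats(m.astype(np.uint8)); out=[]
    for i in range(1,k):
        if stt[i,4]>lo:
            cs,_=cv2.findContours((l==i).astype(np.uint8),cv2.RETR_EXTERNAL,cv2.CHAIN_APPROX_NONE)
            q=np.array([onz(s,u,v,z,T)[:2] for u,v in max(cs,key=len)[:,0]])*1000
            (cc,(a,b),an)=cv2.minAreaRect(q.astype(np.float32)); print(name,stt[i,4],c[i].round(),"rect",np.round(cc,1),np.round([a,b],1),round(an,1)); out.append((q,cc))
    return out
v=hsv[...,2]; sat=hsv[...,1]
yy,xx=np.mgrid[:480,:640]; roi=(yy<420)
P=cloud(s,T)
lidm=(abs(P[...,2]-.082)<.008)&(sat<90)&(abs(P[...,1]+.09)<.08)&(P[...,0]<.71)&(P[...,0]>.5)
L=comps(lidm&(v<150),.082,1000,"liddark"); W=comps(lidm&(v>170),.082,100,"strip")
comps((v>170)&(sat<60)&(abs(P[...,2])<.006)&(abs(P[...,1]+.09)<.05)&(P[...,0]<.6),0,100,"tape")
comps((abs(P[...,2]-.078)<.006)&(P[...,0]>.66)&(sat<90)&(abs(P[...,1]+.09)<.1),.078,200,"stand78")
comps((abs(P[...,2]-.055)<.005)&(P[...,0]>.66)&(sat<90)&(P[...,1]<-.2),.055,200,"pot")
E
python3 wm.py w2
```

```text
t 2.6 tcp [ 0.6189 -0.0889  0.3286] yaw 0.04 F [-0.59 -0.3  -0.79] gap -0.001 q [-0.32  0.45  1.33 -0.    1.37  1.25]
liddark 9049 [320. 230.] rect [586.8 -92.4] [109.7 101.4] 5.2
strip 645 [259. 115.] rect [692.3 -37.6] [34.6 13.7] 1.6
strip 605 [386. 114.] rect [ 693.6 -147.5] [31.9 13.5] 0.9
strip 560 [362. 226.] rect [ 593.  -129.7] [16.4 31.2] 11.3
stand78 3683 [322.  85.] rect [708.  -92.4] [ 64.6 148.1] 0.9
pot 2147 [514. 105.] rect [ 701.6 -270.9] [46.4 48.5] 6.4
```

View pics/w2.png

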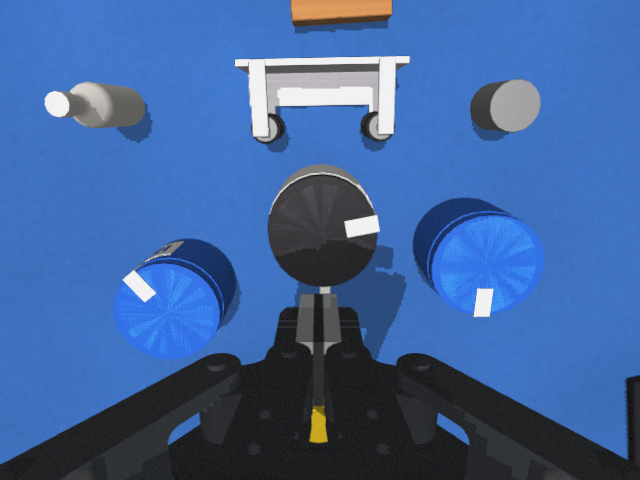

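Call:
drive_tool(plan=[[-0.042, 0.0012, 0, 0, 0, 0, -1], [-0.042, 0.0012, 0, 0, 0, 0, -1], [-0.04, 0.0012, 0, 0, 0, 0, -1], [0, 0, 0.045, 0, 0, 0, -1], [0, 0, 0.045, 0, 0, 0, -1], [0, 0, 0.045, 0, 0, 0, -1], [0, 0, 0.045, 0, 0, 0, -1], [0, 0, 0.045, 0, 0, 0, -1], [0, 0, 0.035, 0, 0, 0, -1], [0, 0, 0.0195, 0, 0, 0, -1]])

```text
t: 3.6
tcp_pos: [0.4932, -0.0919, 0.0481]
tool_rot: [1.0, -0.0, -0.002, -0.001]
force: [0.7, -0.1, -0.6]
finger_gap: 0.002
gripper_force: 0.0
```

Run:
```python
from h import *
brief()
s=manip.snapshot("wrist"); im=cv2.imread("pics/w1.png"); T=np.load("w1T.npy")
m=cv2.inRange(im,(170,)*3,(255,)*3); m[:155]=0; m[205:]=0; m[:,:310]=0; m[:,340:]=0
q=np.array([onz(s,u,v,0,T)[:2]*1000 for v,u in np.argwhere(m)]); print(q.min(0),q.max(0),cv2.minAreaRect(q.astype(np.float32)))
for x in (500,510,520,530):
    k=q[abs(q[:,0]-x)<3]; print(x,k.mean(0),np.ptp(k[:,1]))
```

```text
t 3.6 tcp [ 0.4932 -0.0919  0.0481] yaw -0.01 F [ 0.65 -0.08 -0.62] gap 0.002 q [-0.41  0.7   1.88 -0.    0.56  1.16]
[ 487.09160797 -102.71658546] [520.44948394 -90.41387699] ((503.7707824707031, -96.56501007080078), (33.35842514038086, 12.300381660461426), 0.005943653639405966)
500 [499.99518304 -96.07336752] 12.249854989179426
510 [510.02801853 -95.93827485] 11.067474210663065
520 [518.96730154 -95.80022831] 8.79508504115148<stdin>:7: RuntimeWarning: Mean of empty slice.
  ret = um.true_divide(
Traceback (most recent call last):
ValueError: zero-size array to reduction operation maximum which has no identity
```

Call:
drive_tool(plan=[[0.01, 0.001, 0, 0, 0, 0, -1], [0.008, 0, 0, 0, 0, 0, -1], [0.005, 0, 0, 0, 0, 0, -1], [0.005, 0, 0, 0, 0, 0, -1], [0.005, 0, 0, 0, 0, 0, -1], [0.004, 0, 0, 0, 0, 0, -1], [0.004, 0, 0, 0, 0, 0, -1], [0.004, 0, 0, 0, 0, 0, -1], [0.004, 0, 0, 0, 0, 0, -1], [0.004, 0, 0, 0, 0, 0, -1]])

```text
t: 4.65
tcp_pos: [0.5491, -0.0935, 0.0497]
tool_rot: [1.0, -0.0, -0.0, -0.0]
force: [-3.2, -0.1, 1.6]
finger_gap: 0.002
gripper_force: 0.0
```

Call:
drive_tool(plan=[[0.004, 0, 0, 0, 0, 0, -1], [0.004, 0, 0, 0, 0, 0, -1], [0.004, 0, 0, 0, 0, 0, -1], [0.003, 0, 0, 0, 0, 0, -1], [0.001, 0, 0, 0, 0, 0, -1]])

```text
t: 5.15
tcp_pos: [0.5655, -0.0937, 0.0497]
tool_rot: [1.0, -0.0, 0.0, 0.0]
force: [-2.3, -1.2, -0.7]
finger_gap: 0.002
gripper_force: 0.0
```

Call:
drive_tool(plan=[[0.001, 0, 0, 0, 0, 0, -1], [0.001, 0, 0, 0, 0, 0, -1]])

```text
t: 5.35
tcp_pos: [0.5667, -0.0935, 0.0498]
tool_rot: [1.0, -0.0, -0.0, -0.0]
force: [-3.0, -0.1, -0.6]
finger_gap: -0.001
gripper_force: 0.0
```

Call:
drive_tool(plan=[[0.001, 0, 0, 0, 0, 0, -1], [0.001, 0, 0, 0, 0, 0, -1]])

```text
t: 5.55
tcp_pos: [0.5681, -0.0935, 0.0498]
tool_rot: [1.0, -0.0, -0.001, -0.0]
force: [-4.7, -1.7, 1.3]
finger_gap: -0.003
gripper_force: 0.0
```

Call:
drive_tool(plan=[[0.001, 0, 0, 0, 0, 0, -1], [0.001, 0, 0, 0, 0, 0, -1]])

```text
t: 5.75
tcp_pos: [0.5699, -0.0937, 0.0497]
tool_rot: [1.0, -0.0, -0.001, -0.0]
force: [-7.1, -2.3, 2.2]
finger_gap: 0.001
gripper_force: 0.0
```

```bash
python3 -c "
from h import *
brief()"
```

```text
t 5.75 tcp [ 0.5699 -0.0937  0.0497] yaw -0.02 F [-7.11 -2.26  2.2 ] gap 0.001 q [-0.36  0.75  1.69 -0.    0.71  1.22]
```

Call:
drive_tool(plan=[[0.001, 0, 0, 0, 0, 0, -1], [0, 0, 0, 0, 0, 0, -1]])

```text
t: 5.95
tcp_pos: [0.5698, -0.0933, 0.0495]
tool_rot: [1.0, -0.0, -0.002, -0.0]
force: [-5.9, -1.7, 1.7]
finger_gap: 0.001
gripper_force: 0.0
```

```bash
python3 m.py | grep -E "lid|white80|blacklow"; python3 -c "
from h import *
brief()
s=shot('scene');cv2.imwrite('pics/s2.png',cv2.resize(s['image'][180:380,130:430],None,fx=2.5,fy=2.5)[...,::-1])"
```

```text
scene lid 2194 px [240. 267.] rect mm [636. -95.] [120. 107.] 30.4 z 0.076 0.088
scene white80 108 px [317. 214.] rect mm [531.  89.] [35. 23.] 38.8 z 0.074 0.084
scene white80 111 px [119. 249.] rect mm [ 515. -252.] [17. 33.] 89.2 z 0.081 0.085
scene white80 221 px [378. 260.] rect mm [709. 108.] [38. 26.] 45.9 z 0.074 0.086
scene white80 199 px [215. 273.] rect mm [ 644. -130.] [23. 34.] 14.4 z 0.074 0.085
scene white80 968 px [255. 299.] rect mm [710. -92.] [ 67. 149.] 0.4 z 0.074 0.081
scene blacklow 141 px [282. 289.] rect mm [690. -45.] [23. 11.] 53.7 z 0.044 0.065
scene blacklow 73 px [210. 308.] rect mm [ 689. -155.] [18.  6.] 32.4 z 0.046 0.066
side lid 751 px [320. 186.] rect mm [625. -95.] [134. 104.] 13.4 z 0.076 0.088
side white80 224 px [291. 179.] rect mm [708. -94.] [ 64. 147.] 1.5 z 0.074 0.079
side white80 43 px [402. 168.] rect mm [ 514. -252.] [20. 31.] 88.8 z 0.077 0.084
side white80 47 px [327. 176.] rect mm [ 645. -131.] [21. 26.] 29.3 z 0.08 0.084
side white80 138 px [241. 222.] rect mm [696. 122.] [37. 25.] 29.9 z 0.074 0.086
side white80 65 px [431. 220.] rect mm [380. -64.] [17. 30.] 77.2 z 0.08 0.084
side white80 90 px [324. 236.] rect mm [531.  88.] [30. 18.] 38.8 z 0.075 0.083
side blacklow 28 px [329. 142.] rect mm [ 814. -461.] [25. 37.] 71.4 z 0.01 0.013
side blacklow 46 px [490. 171.] rect mm [ 344. -496.] [53. 12.] 7.3 z 0.01 0.018
side blacklow 171 px [293. 207.] rect mm [698. -65.] [26. 97.] 34.3 z 0.011 0.066
side blacklow 69 px [347. 204.] rect mm [569. -82.] [ 8. 16.] 88.2 z 0.042 0.066
t 6.05 tcp [ 0.5698 -0.0933  0.0495] yaw -0.02 F [-6.35 -2.05  0.82] gap -0.002 q [-0.36  0.75  1.69 -0.    0.71  1.22]
```

View pics/s2.png

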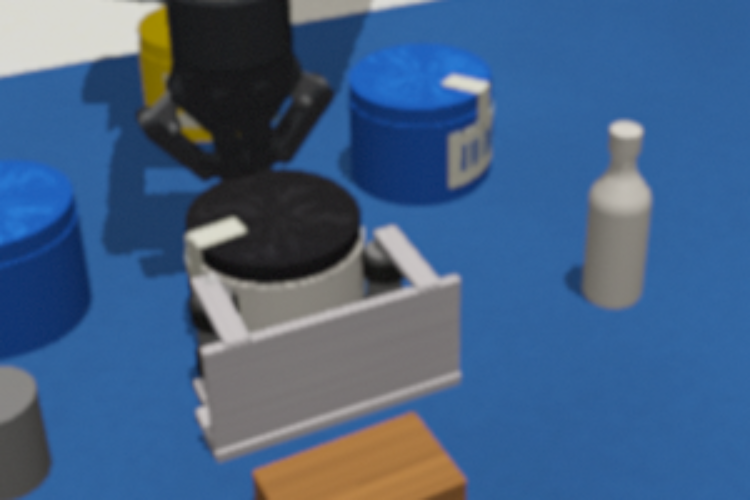

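The tub now sits between both rollers with its strip still on the right. Next I'll press lightly and start rolling it.

Call:
drive_tool(plan=[[0.0015, 0, 0, 0, 0, 0, -1], [0.001, 0, 0, 0, 0, 0, -1], [0, 0, 0, 0, 0, 0, -1]])

```text
t: 6.4
tcp_pos: [0.5698, -0.0928, 0.0492]
tool_rot: [1.0, -0.0, -0.005, -0.001]
force: [-11.4, -1.7, 2.3]
finger_gap: -0.001
gripper_force: 0.0
```

Call:
drive_tool(plan=[[0.0001, -0.0035, 0, 0, 0, 3, -1], [0.0001, -0.0035, 0, 0, 0, 3, -1], [0, 0, 0, 0, 0, 0, -1]])

```text
t: 6.7
tcp_pos: [0.5703, -0.0857, 0.0491]
tool_rot: [0.999, -0.053, -0.005, -0.001]
force: [-10.8, -1.1, 2.0]
finger_gap: 0.006
gripper_force: 0.0
```

```bash
cat > lab.py <<'E'
from h import *
brief()
C=np.array([637.5,-94])
for n in("scene","side"):
    s=shot(n); P=cloud(s); im=s["image"]; hsv=cv2.cvtColor(im,cv2.COLOR_RGB2HSV)
    near=(np.hypot(P[...,0]-.6375,P[...,1]+.094)<.0555)&(abs(P[...,2]-.082)<.005)
    k,l,st,c=cv2.connectedComponentsWithStats((near&(hsv[...,2]>120)&(hsv[...,1]<70)).astype(np.uint8))
    i=1+np.argmax(st[1:,4]); uv=np.argwhere(l==i)
    q=np.array([onz(s,u,v,.082)[:2]*1000 for v,u in uv]); d=q.mean(0)-C
    w=np.argwhere(near); a=np.array([onz(s,u,v,.082)[:2]*1000 for v,u in w]).astype(np.float32)
    (cc,r)=cv2.minEnclosingCircle(a)
    print(n,st[i,4],"strip",q.mean(0).round(1),"ang",np.degrees(np.arctan2(d[1],d[0])).round(1),"r",np.hypot(*d).round(1),"lid c",np.round(cc,1),round(r,1))
E
python3 lab.py
```

```text
t 6.7 tcp [ 0.5703 -0.0857  0.0491] yaw -6.05 F [-10.81  -1.07   1.98] gap 0.006 q [-0.34  0.75  1.68 -0.    0.72  1.34]
scene 180 strip [ 640.2 -130.8] ang -85.9 r 36.9 lid c [637.9 -89.8] 62.5
side 45 strip [ 640.9 -130.1] ang -84.6 r 36.3 lid c [634.2 -89.7] 56.7
```

Call:
drive_tool(plan=[[0.0001, -0.0035, 0, 0, 0, 3, -1], [0.0001, -0.0035, 0, 0, 0, 3, -1], [0.0001, -0.0035, 0, 0, 0, 3, -1], [0.0001, -0.0035, 0, 0, 0, 3, -1]])

```text
t: 7.2
tcp_pos: [0.5733, -0.0719, 0.0491]
tool_rot: [0.987, -0.158, -0.005, -0.0]
force: [-9.4, -0.4, 2.6]
finger_gap: 0.0
gripper_force: 0.0
```

```bash
python3 lab.py
```

```text
t 7.2 tcp [ 0.5733 -0.0719  0.0491] yaw -18.15 F [-9.38 -0.35  2.61] gap 0.0 q [-0.32  0.75  1.68 -0.    0.72  1.57]
scene 175 strip [ 632.6 -129.2] ang -97.8 r 35.6 lid c [637.7 -92.8] 62.1Traceback (most recent call last):
  File "lab.py", line 8, in <module>
    i=1+np.argmax(st[1:,4]); uv=np.argwhere(l==i)
        ~~~~~~~~~^^^^^^^^^^
    return _wrapfunc(a, 'argmax', axis=axis, out=out, **kwds)
    return bound(*args, **kwds)
ValueError: attempt to get argmax of an empty sequence
```

Call:
drive_tool(plan=[[0.0002, -0.0035, 0, 0, 0, 3, -1], [0.0002, -0.0035, 0, 0, 0, 3, -1], [0.0002, -0.0035, 0, 0, 0, 3, -1], [0.0002, -0.0035, 0, 0, 0, 3, -1], [0.0002, -0.0035, 0, 0, 0, 3, -1]])

```text
t: 7.8
tcp_pos: [0.5812, -0.0556, 0.0487]
tool_rot: [0.958, -0.285, -0.005, -0.0]
force: [-7.1, 1.7, 0.9]
finger_gap: 0.001
gripper_force: 0.0
```

Call:
drive_tool(plan=[[0.0002, -0.0035, 0, 0, 0, 3, -1], [0.0002, -0.0035, 0, 0, 0, 3, -1], [0.0002, -0.0035, 0, 0, 0, 3, -1], [0.0002, -0.0035, 0, 0, 0, 3, -1]])

```text
t: 8.2
tcp_pos: [0.5907, -0.0444, 0.0486]
tool_rot: [0.923, -0.384, -0.005, -0.0]
force: [-7.2, 5.1, -0.0]
finger_gap: 0.002
gripper_force: 0.0
```

```bash
sed -i 's/    i=1+np/    if len(st)<2: print(n,"none"); continue\n    i=1+np/' lab.py; python3 lab.py
```

```text
t 8.2 tcp [ 0.5907 -0.0444  0.0486] yaw -45.18 F [-7.18  5.1  -0.03] gap 0.002 q [-0.26  0.76  1.64  0.    0.74  2.09]
scene 161 strip [ 628.2 -127.9] ang -105.3 r 35.1 lid c [640.2 -90.3] 60.5
side none
```

Call:
drive_tool(plan=[[-0.014, 0, 0, 0, 0, 0, -1], [0.0005, 0.0087, 0, 0, 0, -6.25, -1], [0.0005, 0.0087, 0, 0, 0, -6.25, -1], [0.0005, 0.0087, 0, 0, 0, -6.25, -1], [0.0005, 0.0087, 0, 0, 0, -6.25, -1], [0.0005, 0.0087, 0, 0, 0, -6.25, -1], [0.0005, 0.0087, 0, 0, 0, -6.25, -1], [0.0005, 0.0087, 0, 0, 0, -6.25, -1], [0.0005, 0.0087, 0, 0, 0, -6.25, -1], [0, 0, 0, 0, 0, 0, -1]])

```text
t: 9.3
tcp_pos: [0.5638, -0.1017, 0.0504]
tool_rot: [0.999, 0.043, 0.002, 0.001]
force: [0.3, 0.2, 0.4]
finger_gap: 0.002
gripper_force: 0.0
```

```bash
python3 lab.py; python3 -c "
from h import *
s=shot('side');cv2.imwrite('pics/d2.png',cv2.resize(s['image'][120:280,220:460],None,fx=3,fy=3)[...,::-1])"
```

```text
t 9.3 tcp [ 0.5638 -0.1017  0.0504] yaw 4.89 F [0.27 0.19 0.44] gap 0.002 q [-0.37  0.74  1.7   0.    0.69  1.11]
scene 161 strip [ 628.  -127.8] ang -105.7 r 35.1 lid c [642.6 -92.5] 57.0
side 50 strip [ 628.9 -128.3] ang -104.1 r 35.3 lid c [634.8 -88.1] 56.5
```

View pics/d2.png

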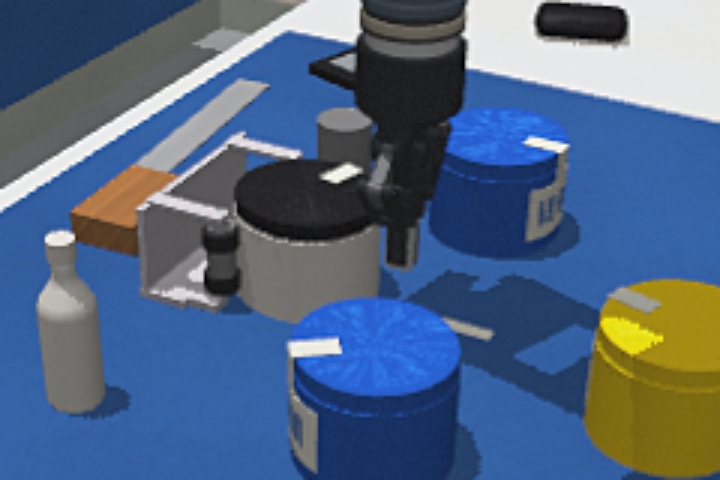

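The side view shows the tub against the left roller at (220,255) with its strip at (342,172), and the finger clear of the tub. The last half of that stroke slipped, so I'll press harder this time.

Call:
drive_tool(plan=[[0.005, 0, 0, 0, 0, 0, -1], [0.002, 0, 0, 0, 0, 0, -1], [0.001, 0, 0, 0, 0, 0, -1], [0.001, 0, 0, 0, 0, 0, -1], [0.001, 0, 0, 0, 0, 0, -1], [0, 0, 0, 0, 0, 0, -1]])

```text
t: 10.05
tcp_pos: [0.5701, -0.0989, 0.0494]
tool_rot: [0.999, 0.044, -0.002, -0.001]
force: [-5.1, 1.1, 2.3]
finger_gap: -0.001
gripper_force: 0.0
```

Call:
drive_tool(plan=[[0.0015, 0, 0, 0, 0, 0, -1], [0.0015, 0, 0, 0, 0, 0, -1], [0, 0, 0, 0, 0, 0, -1]])

```text
t: 10.35
tcp_pos: [0.5703, -0.0981, 0.0489]
tool_rot: [0.999, 0.044, -0.005, -0.002]
force: [-9.6, -0.7, 1.7]
finger_gap: -0.003
gripper_force: 0.0
```

Call:
drive_tool(plan=[[0.0001, -0.0035, 0, 0, 0, 3, -1], [0.0001, -0.0035, 0, 0, 0, 3, -1], [0.0001, -0.0035, 0, 0, 0, 3, -1], [0.0001, -0.0035, 0, 0, 0, 3, -1]])

```text
t: 10.75
tcp_pos: [0.5707, -0.0842, 0.0488]
tool_rot: [0.998, -0.062, -0.005, -0.001]
force: [-9.0, 0.7, 1.4]
finger_gap: 0.001
gripper_force: 0.0
```

```bash
python3 lab.py
```

```text
t 10.75 tcp [ 0.5707 -0.0842  0.0488] yaw -7.13 F [-8.96  0.68  1.4 ] gap 0.001 q [-0.34  0.75  1.68 -0.    0.72  1.36]
scene 162 strip [ 622.2 -124.8] ang -116.4 r 34.4 lid c [636.7 -95.2] 62.5
side 8 strip [ 631.2 -117.3] ang -105.3 r 24.1 lid c [636.3 -87.4] 55.9
```

Call:
drive_tool(plan=[[0.0008, -0.0035, 0, 0, 0, 3, -1], [0.0008, -0.0035, 0, 0, 0, 3, -1], [0.0005, -0.0035, 0, 0, 0, 3, -1], [0.0005, -0.0035, 0, 0, 0, 3, -1]])

```text
t: 11.25
tcp_pos: [0.5742, -0.0699, 0.0484]
tool_rot: [0.986, -0.166, -0.007, -0.001]
force: [-11.0, 2.6, -0.4]
finger_gap: 0.0
gripper_force: 0.0
```

```bash
python3 lab.py
```

```text
t 11.25 tcp [ 0.5742 -0.0699  0.0484] yaw -19.13 F [-11.03   2.56  -0.39] gap 0.0 q [-0.31  0.76  1.68 -0.    0.73  1.59]
scene 154 strip [ 616.6 -120.6] ang -128.1 r 33.8 lid c [637.2 -91.5] 62.5
side none
```

Call:
drive_tool(plan=[[0.0005, -0.0035, 0, 0, 0, 3, -1], [0.0005, -0.0035, 0, 0, 0, 3, -1], [0.0003, -0.0035, 0, 0, 0, 3, -1], [0.0003, -0.0035, 0, 0, 0, 3, -1]])

```text
t: 11.75
tcp_pos: [0.5802, -0.0567, 0.0477]
tool_rot: [0.963, -0.268, -0.009, -0.001]
force: [-11.5, 4.7, 1.2]
finger_gap: -0.003
gripper_force: 0.0
```

```bash
python3 lab.py
```

```text
t 11.75 tcp [ 0.5802 -0.0567  0.0477] yaw -31.15 F [-11.47   4.65   1.19] gap -0.003 q [-0.29  0.76  1.66  0.    0.74  1.82]
scene 151 strip [ 615.4 -119.6] ang -130.8 r 33.8 lid c [637.5 -91.7] 61.5
side none
```

Call:
drive_tool(plan=[[-0.016, 0, 0, 0, 0, 0, -1], [0.0005, 0.0092, 0, 0, 0, -6.6, -1], [0.0005, 0.0092, 0, 0, 0, -6.6, -1], [0.0005, 0.0092, 0, 0, 0, -6.6, -1], [0.0005, 0.0092, 0, 0, 0, -6.6, -1], [0.0005, 0.0092, 0, 0, 0, -6.6, -1], [0.0005, 0.0092, 0, 0, 0, -6.6, -1], [0.0005, 0.0092, 0, 0, 0, -6.6, -1], [0, 0, 0, 0, 0, 0, -1]])

```text
t: 12.75
tcp_pos: [0.5671, -0.1155, 0.0502]
tool_rot: [0.991, 0.131, 0.002, 0.001]
force: [-0.6, 0.4, -0.6]
finger_gap: 0.004
gripper_force: 0.0
```

```bash
python3 lab.py
```

```text
t 12.75 tcp [ 0.5671 -0.1155  0.0502] yaw 15.06 F [-0.56  0.42 -0.64] gap 0.004 q [-0.39  0.75  1.69  0.    0.7   0.91]
scene 150 strip [ 615.  -119.4] ang -131.5 r 33.9 lid c [642.4 -93. ] 57.1
side 55 strip [ 615.9 -121.2] ang -128.5 r 34.7 lid c [634.9 -87.5] 56.6
```

Call:
drive_tool(plan=[[0.005, -0.002, 0, 0, 0, 0, -1], [0.002, 0, 0, 0, 0, 0, -1], [0.001, 0, 0, 0, 0, 0, -1], [0.001, 0, 0, 0, 0, 0, -1], [0.001, 0, 0, 0, 0, 0, -1], [0.001, 0, 0, 0, 0, 0, -1], [0.001, 0, 0, 0, 0, 0, -1], [0, 0, 0, 0, 0, 0, -1]])

```text
t: 13.65
tcp_pos: [0.5738, -0.1084, 0.0494]
tool_rot: [0.991, 0.132, -0.002, -0.001]
force: [-5.4, -1.2, 2.0]
finger_gap: 0.002
gripper_force: 0.0
```

Call:
drive_tool(plan=[[0.0005, -0.0035, 0, 0, 0, 3, -1], [0.0005, -0.0035, 0, 0, 0, 3, -1], [0.0003, -0.0035, 0, 0, 0, 3, -1]])

```text
t: 13.95
tcp_pos: [0.5717, -0.0977, 0.0489]
tool_rot: [0.999, 0.053, -0.004, -0.001]
force: [-5.2, -2.0, -0.6]
finger_gap: -0.001
gripper_force: 0.0
```

```bash
python3 lab.py
```

```text
t 13.95 tcp [ 0.5717 -0.0977  0.0489] yaw 6.07 F [-5.23 -1.96 -0.59] gap -0.001 q [-0.36  0.75  1.68 -0.    0.72  1.1 ]
scene 145 strip [ 613.9 -118.2] ang -134.2 r 33.8 lid c [637.1 -95.5] 61.5
side 23 strip [ 621.5 -116.7] ang -125.3 r 27.8 lid c [634.8 -88.1] 56.9
```

Call:
drive_tool(plan=[[0.0015, 0, 0, 0, 0, 0, -1], [0.0015, 0, 0, 0, 0, 0, -1], [0, 0, 0, 0, 0, 0, -1]])

```text
t: 14.35
tcp_pos: [0.5716, -0.0965, 0.0486]
tool_rot: [0.998, 0.054, -0.007, -0.002]
force: [-10.8, -1.6, 3.1]
finger_gap: 0.002
gripper_force: 0.0
```

Call:
drive_tool(plan=[[0.0005, -0.0035, 0, 0, 0, 3, -1], [0.0005, -0.0035, 0, 0, 0, 3, -1], [0.0005, -0.0035, 0, 0, 0, 3, -1], [0.0003, -0.0035, 0, 0, 0, 3, -1]])

```text
t: 14.75
tcp_pos: [0.5717, -0.0822, 0.0479]
tool_rot: [0.999, -0.052, -0.009, -0.002]
force: [-12.1, -1.1, 0.3]
finger_gap: 0.0
gripper_force: 0.0
```

```bash
python3 lab.py
```

```text
t 14.75 tcp [ 0.5717 -0.0822  0.0479] yaw -5.92 F [-12.1   -1.14   0.35] gap 0.0 q [-0.34  0.76  1.68 -0.    0.73  1.34]
scene 144 strip [ 614.  -118.1] ang -134.2 r 33.6 lid c [636.4 -95.6] 62.3
side 1 strip [ 629.1 -113.5] ang -113.4 r 21.2 lid c [635.8 -87.6] 56.5
```

```bash
python3 -c "
from h import *
a=shot('scene')['image'][215:345,170:320];b=shot('side')['image'][140:270,280:430]; w=wrist()[0]['image'][100:360,200:440]
r=lambda i,w,h:cv2.resize(i,(w,h),interpolation=cv2.INTER_CUBIC)
cv2.imwrite('pics/c3.png',np.hstack([np.vstack([r(a,340,295),r(b,340,295)]),r(w,450,590)])[...,::-1])"
```

```text
(no output)
```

View pics/c3.png

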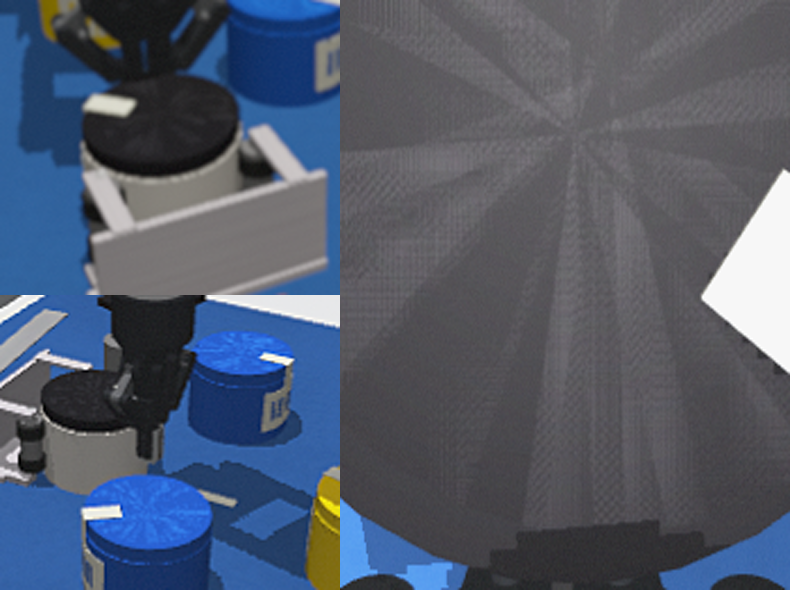

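Call:
drive_tool(plan=[[-0.017, 0, 0, 0, 0, 0, -1], [0.0004, 0.0077, 0, 0, 0, -5.5, -1], [0.0004, 0.0077, -0.003, 0, 0, -5.5, -1], [0, 0, 0, 0, 5, 0, -1], [0, 0, 0, 0, 5, 0, -1], [0, 0, 0, 0, 0, 0, -1]])

```text
t: 15.6
tcp_pos: [0.5602, -0.0972, 0.0524]
tool_rot: [0.995, 0.044, 0.086, -0.005]
force: [-0.5, 0.2, -1.2]
finger_gap: 0.001
gripper_force: 0.0
```

```bash
python3 lab.py; python3 -c "
from h import *
st=manip.sense(); R=Ro.from_quat(st['tool_rot']).as_matrix(); print(R.round(3)); tip=st['tcp_pos']+R@[.011,0,.014]; print(tip, np.hypot(tip[0]-.6375,tip[1]+.094))"
```

```text
t 15.6 tcp [ 0.5602 -0.0972  0.0524] yaw 5.02 F [-0.47  0.25 -1.19] gap 0.001 q [-0.41  0.71  1.83  0.19  0.45  0.91]
scene 146 strip [ 614.  -118.4] ang -133.9 r 33.9 lid c [643.3 -92.2] 57.6
side 56 strip [ 614.5 -120.1] ang -131.5 r 34.8 lid c [635.6 -87.6] 56.0
[[ 0.981  0.089  0.173]
 [ 0.088 -0.996  0.015]
 [ 0.173  0.    -0.985]]
[ 0.57619834 -0.09667563  0.0410883 ] 0.06136002383325191
```

Call:
drive_tool(plan=[[0.004, 0, 0.0007, 0, 0, 0, -1], [0.0015, 0, 0.0003, 0, 0, 0, -1], [0.001, 0, 0.0002, 0, 0, 0, -1], [0.001, 0, 0.0002, 0, 0, 0, -1], [0.001, 0, 0.0002, 0, 0, 0, -1], [0.001, 0, 0.0002, 0, 0, 0, -1], [0, 0, 0, 0, 0, 0, -1]])

```text
t: 16.4
tcp_pos: [0.5713, -0.0964, 0.0525]
tool_rot: [0.995, 0.045, 0.086, -0.004]
force: [-3.5, -0.5, 1.8]
finger_gap: -0.0
gripper_force: 1.6
```

Call:
drive_tool(plan=[[0.0015, 0, 0.0003, 0, 0, 0, -1], [0.001, 0, 0.0002, 0, 0, 0, -1], [0.001, 0, 0.0002, 0, 0, 0, -1], [0, 0, 0, 0, 0, 0, -1]])

```text
t: 16.8
tcp_pos: [0.5717, -0.0955, 0.0519]
tool_rot: [0.996, 0.045, 0.083, -0.005]
force: [-9.4, -4.3, 6.1]
finger_gap: -0.0
gripper_force: 5.2
```

Call:
drive_tool(plan=[[0.0001, -0.0035, 0, -0.52, 0, 2.95, -1], [0.0001, -0.0035, 0, -0.52, 0, 2.95, -1], [0.0001, -0.0035, 0, -0.52, 0, 2.95, -1]])

```text
t: 17.1
tcp_pos: [0.5714, -0.0851, 0.0519]
tool_rot: [0.996, -0.034, 0.083, 0.002]
force: [-9.6, -3.3, 4.8]
finger_gap: 0.002
gripper_force: 4.7
```

```bash
python3 lab.py
```

```text
t 17.1 tcp [ 0.5714 -0.0851  0.0519] yaw -3.94 F [-9.64 -3.32  4.82] gap 0.002 q [-0.37  0.72  1.81  0.11  0.46  1.17]
scene 142 strip [ 609.7 -114.1] ang -144.1 r 34.3 lid c [642.4 -93.1] 57.0
side 8 strip [ 621.9 -110.6] ang -133.3 r 22.8 lid c [635.4 -87.8] 56.3
```

The tilted fingertip grips: the tub followed for the full 10°. I'll continue.

Call:
drive_tool(plan=[[0.0002, -0.0035, 0, -0.52, 0, 2.95, -1], [0.0002, -0.0035, 0, -0.52, 0, 2.95, -1], [0.0002, -0.0035, 0, -0.52, 0, 2.95, -1], [0.0002, -0.0035, 0, -0.52, 0, 2.95, -1]])

```text
t: 17.6
tcp_pos: [0.574, -0.0709, 0.0518]
tool_rot: [0.987, -0.138, 0.081, 0.011]
force: [-8.8, -0.5, 4.5]
finger_gap: 0.001
gripper_force: 3.9
```

```bash
python3 lab.py
```

```text
t 17.6 tcp [ 0.574  -0.0709  0.0518] yaw -15.93 F [-8.75 -0.53  4.45] gap 0.001 q [-0.32  0.72  1.81  0.02  0.45  1.52]
scene 137 strip [ 605.  -107.8] ang -157.0 r 35.3 lid c [642.7 -92.7] 56.6
side none
```

Call:
drive_tool(plan=[[0.0004, -0.0035, 0, -0.52, 0, 2.95, -1], [0.0004, -0.0035, 0, -0.52, 0, 2.95, -1], [0.0004, -0.0035, 0, -0.52, 0, 2.95, -1], [0.0004, -0.0035, 0, -0.52, 0, 2.95, -1]])

```text
t: 18.1
tcp_pos: [0.5801, -0.058, 0.0518]
tool_rot: [0.967, -0.24, 0.079, 0.021]
force: [-6.6, 2.3, 2.3]
finger_gap: 0.001
gripper_force: 3.6
```

```bash
python3 lab.py
```

```text
t 18.1 tcp [ 0.5801 -0.058   0.0518] yaw -27.91 F [-6.62  2.35  2.27] gap 0.001 q [-0.27  0.73  1.78 -0.08  0.47  1.85]
scene 128 strip [ 602.1 -100.7] ang -169.3 r 36.0 lid c [642.4 -93.8] 56.7
side none
```

Call:
drive_tool(plan=[[0.0005, -0.0035, 0, -0.52, 0, 2.95, -1], [0.0005, -0.0035, 0, -0.52, 0, 2.95, -1], [0, 0, 0, 0, 0, 0, -1]])

```text
t: 18.5
tcp_pos: [0.5847, -0.0517, 0.0518]
tool_rot: [0.954, -0.29, 0.078, 0.025]
force: [-6.3, 3.9, 2.7]
finger_gap: 0.005
gripper_force: 3.7
```

Call:
drive_tool(plan=[[-0.016, 0, -0.003, 0, 0, 0, -1], [-0.005, 0.011, -0.001, 1, 0, -8, -1], [-0.003, 0.011, -0.001, 1, 0, -8, -1], [0, 0.011, 0, 1, 0, -8, -1], [0, 0.011, 0, 1, 0, -8, -1], [-0.03, 0, -0.02, 0, -5, 0, -1], [-0.02, 0, -0.04, 0, -5, 0, -1], [0, 0, -0.05, 0, 0, 0, -1], [0, 0, -0.05, 0, 0, 0, -1], [0, 0, -0.05, 0, 0, 0, -1]])

```text
t: 19.5
tcp_pos: [0.4982, -0.0737, 0.2596]
tool_rot: [1.0, -0.015, -0.003, 0.013]
force: [1.3, -0.8, -1.1]
finger_gap: 0.001
gripper_force: 0.0
```

Call:
drive_tool(plan=[[0.01, 0, -0.04, 0, 0, 0, -1], [0, 0, -0.02, 0, 0, 0, -1], [0, 0, 0, 0, 0, 0, -1], [0, 0, 0, 0, 0, 0, -1]])

```text
t: 19.9
tcp_pos: [0.5082, -0.0723, 0.3171]
tool_rot: [1.0, -0.015, -0.004, 0.013]
force: [-0.4, -0.1, 0.4]
finger_gap: -0.001
gripper_force: 0.0
```

```bash
sed -i 's/<.6),0,100/<.6),0,60/' wm.py; python3 wm.py w4; python3 lab.py
```

```text
t 19.95 tcp [ 0.5076 -0.0722  0.3161] yaw -1.72 F [-0.73  0.68 -0.44] gap -0.002 q [-0.34  0.3   1.61 -0.03  1.23  1.27]
liddark 11536 [331.  46.] rect [626.4 -93.1] [107.7  80.6] 88.6
strip 774 [338.  89.] rect [599.9 -97.9] [31.1 16.5] 6.6
tape 592 [332. 176.] rect [514.8 -96.1] [55.4 12.5] 1.0
tape 314 [318. 430.] rect [180.8 -70.5] [21.4 35.9] 86.9
stand78 1181 [328.   5.] rect [663.7 -94.1] [98.3  7.9] 88.6
t 19.95 tcp [ 0.5076 -0.0722  0.3161] yaw -1.72 F [-0.73  0.68 -0.44] gap -0.002 q [-0.34  0.3   1.61 -0.03  1.23  1.27]
scene 127 strip [600.9 -96.6] ang -176.0 r 36.6 lid c [641.7 -94.5] 56.5
side 58 strip [598.9 -97.9] ang -174.3 r 38.8 lid c [633.6 -88.7] 57.1
```

View pics/w4.png

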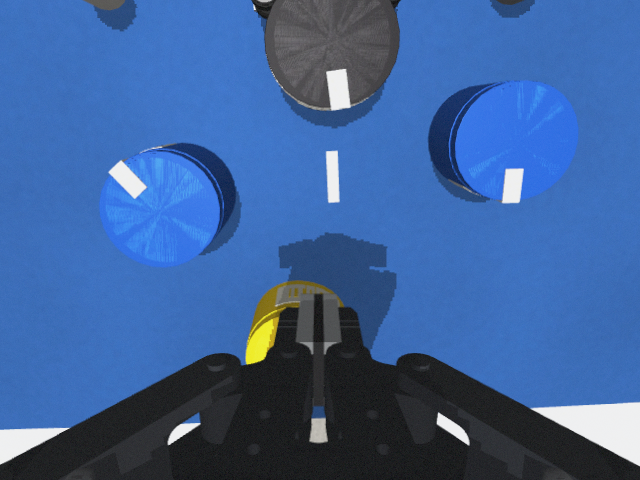

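The strip runs at about 6.6° and the tape at about 1.0°, so roughly 6° of clockwise roll is left. I'll go back for a short stroke at the front.

Call:
drive_tool(plan=[[0.012, 0.015, 0.02, 1.5, 0, 0, -1], [0.003, 0.0125, 0.03, 0, 0.5, -5.7, -1], [0, 0, 0.045, 0, 0, 0, -1], [0, 0, 0.045, 0, 0, 0, -1], [0, 0, 0.045, 0, 0, 0, -1], [0, 0, 0.04, 0, 0, 0, -1], [0, 0, 0.03, 0, 5, 0, -1], [0, 0, 0.01, 0, 5, 0, -1], [0, 0, 0, 0, 0, 0, -1]])

```text
t: 20.95
tcp_pos: [0.5181, -0.0993, 0.049]
tool_rot: [0.996, 0.033, 0.083, -0.006]
force: [-0.2, 0.5, -1.4]
finger_gap: 0.0
gripper_force: 0.0
```

```bash
python3 lab.py; python3 -c "
from h import *
st=manip.sense(); R=Ro.from_quat(st['tool_rot']).as_matrix(); print(R.round(3)); tip=st['tcp_pos']+R@[.011,0,.014]; print(tip, np.hypot(tip[0]-.6375,tip[1]+.094))"
```

```text
t 20.95 tcp [ 0.5181 -0.0993  0.049 ] yaw 3.79 F [-0.17  0.45 -1.4 ] gap 0.0 q [-0.45  0.7   1.93  0.23  0.38  0.84]
scene 126 strip [600.9 -96.6] ang -175.9 r 36.6 lid c [641.6 -94.6] 56.3
side 59 strip [599.  -97.7] ang -174.5 r 38.7 lid c [633.2 -88.6] 57.0
[[ 0.983  0.069  0.171]
 [ 0.068 -0.998  0.013]
 [ 0.172 -0.001 -0.985]]
[ 0.53584058 -0.10006665  0.0399662 ] 0.10184027915469791
```

Call:
drive_tool(plan=[[0.015, 0, 0.0015, 0, 0, 0, -1], [0.015, 0, 0.0015, 0, 0, 0, -1], [0.01, 0, 0.0018, 0, 0, 0, -1], [0.004, 0, 0.0007, 0, 0, 0, -1], [0.002, 0, 0.0004, 0, 0, 0, -1], [0.0015, 0, 0.0003, 0, 0, 0, -1], [0.001, 0, 0.0002, 0, 0, 0, -1], [0, 0, 0, 0, 0, 0, -1]])

```text
t: 21.85
tcp_pos: [0.5716, -0.0975, 0.0547]
tool_rot: [0.996, 0.035, 0.087, -0.003]
force: [-0.1, -0.1, 0.9]
finger_gap: 0.002
gripper_force: 0.0
```

Call:
drive_tool(plan=[[0.001, 0, 0.0006, 0, 0, 0, -1], [0.001, 0, 0.0006, 0, 0, 0, -1], [0.001, 0, 0.0006, 0, 0, 0, -1], [0.001, 0, 0.0006, 0, 0, 0, -1], [0, 0, 0, 0, 0, 0, -1]])

```text
t: 22.35
tcp_pos: [0.5723, -0.0962, 0.0524]
tool_rot: [0.996, 0.035, 0.084, -0.005]
force: [-9.5, -1.9, 4.5]
finger_gap: 0.001
gripper_force: 4.2
```

Call:
drive_tool(plan=[[0.0001, -0.0035, 0, -0.52, 0, 2.95, -1], [0.0001, -0.0035, 0, -0.52, 0, 2.95, -1]])

```text
t: 22.55
tcp_pos: [0.5724, -0.0897, 0.0524]
tool_rot: [0.996, -0.018, 0.084, 0.001]
force: [-6.4, -2.2, 2.6]
finger_gap: 0.003
gripper_force: 3.7
```

```bash
python3 lab.py
```

```text
t 22.55 tcp [ 0.5724 -0.0897  0.0524] yaw -2.13 F [-6.44 -2.17  2.59] gap 0.003 q [-0.38  0.72  1.81  0.13  0.46  1.12]
scene 124 strip [600.9 -93.3] ang 178.9 r 36.6 lid c [636.5 -95.1] 61.0
side 17 strip [609.7 -90.5] ang 172.8 r 28.0 lid c [633.  -89.2] 56.8
```

Call:
drive_tool(plan=[[-0.003, 0, -0.0005, 0, 0, 0, -1], [-0.012, 0, -0.002, 0, 0, 0, -1], [-0.03, 0, -0.005, 0, -5, 0, -1], [-0.02, 0, -0.02, 0, -5, 0, -1], [0, 0, -0.05, 0, 0, 0, -1], [0, 0, -0.05, 0, 0, 0, -1], [0, 0, -0.05, 0, 0, 0, -1], [0.02, 0, -0.05, 0, 0, -2.1, -1], [0.03, 0, -0.04, 0, 0, 0, -1], [0.0, 0, -0.02, 0, 0, 0, -1]])

```text
t: 23.65
tcp_pos: [0.5625, -0.0896, 0.3326]
tool_rot: [1.0, 0.001, 0.007, 0.002]
force: [0.2, -0.1, -0.3]
finger_gap: -0.0
gripper_force: 0.0
```

Call:
drive_tool(plan=[[0, 0, 0, 0, 0, 0, -1], [0, 0, 0, 0, 0, 0, -1]])

```text
t: 23.85
tcp_pos: [0.5568, -0.0883, 0.3269]
tool_rot: [1.0, 0.001, 0.001, -0.0]
force: [-0.1, 0.4, -0.4]
finger_gap: -0.001
gripper_force: 0.0
```

```bash
python3 wm.py w5; python3 lab.py
```

```text
t 23.9 tcp [ 0.5561 -0.0881  0.3259] yaw 0.09 F [-0.36 -1.07  0.35] gap -0.002 q [-0.36  0.36  1.49  0.    1.3   1.21]
liddark 11694 [325. 102.] rect [638.  -93.7] [100.5 108. ] 0.0
strip 740 [257.  38.] rect [691.9 -37.6] [33.9 13.6] 1.7
strip 696 [390.  37.] rect [ 692.7 -147.7] [32.  13.5] 0.7
strip 644 [324. 151.] rect [599.9 -93.4] [29.7 16.1] 0.0
tape 508 [325. 221.] rect [514.8 -96. ] [53.9 11.5] 0.1
stand78 1074 [257.  30.] rect [698.1 -37.3] [46.9 14.7] 1.5
stand78 1025 [390.  29.] rect [ 698.9 -147.8] [44.9 15.2] 0.2
stand78 3127 [325.  64.] rect [674.7 -93.6] [28.4 98.5] 0.0
pot 2473 [524.  33.] rect [ 701.2 -271. ] [46.2 48.9] 45.9
t 23.9 tcp [ 0.5561 -0.0881  0.3259] yaw 0.09 F [-0.36 -1.07  0.35] gap -0.002 q [-0.36  0.36  1.49  0.    1.3   1.21]
scene 124 strip [600.9 -92.6] ang 177.8 r 36.6 lid c [641.5 -95.2] 56.9
side 62 strip [599.2 -93.3] ang 178.9 r 38.3 lid c [633.4 -89.2] 56.7
```

View pics/w5.png

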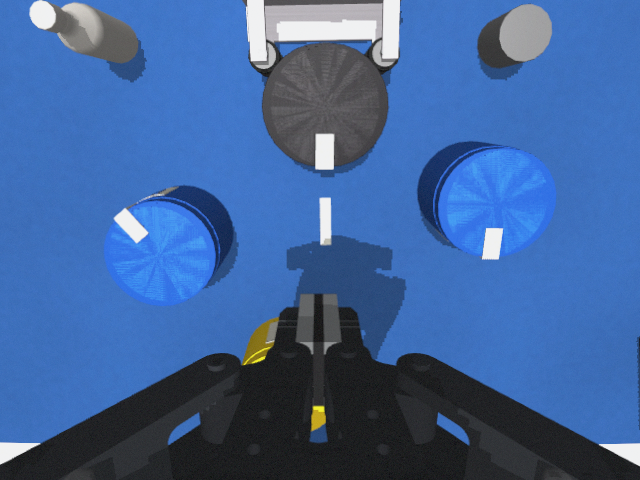

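The strip is at (324,151), nearly in line with the tape at (325,221), and the lid touches both rollers at (264,55) and (384,53). I'll check the residual angle more finely.

Run:
```python
from h import *
s,T,st=wrist(); g=cv2.cvtColor(s["image"],cv2.COLOR_RGB2GRAY).astype(float)
def axis(r0,r1,c0,c1,z,lo,hi):
    L=[]
    for v in range(r0,r1):
        row=np.clip((g[v,c0:c1]-lo)/(hi-lo),0,1); u=(row*np.arange(c0,c1)).sum()/row.sum(); L.append(onz(s,u,v,z,T)[:2]*1000)
    L=np.array(L); p=np.polyfit(L[:,0],L[:,1],1); return np.degrees(np.arctan(p[0])).round(2),L.mean(0).round(2)
print("bg",np.median(g[138:164,300:312]),np.median(g[138:164,321:328]),np.median(g[202:238,305:315]),np.median(g[202:235,323:327]))
print("strip",axis(138,166,308,342,.082,95,225)); print("tape",axis(201,234,314,337,0,100,225))
P=cloud(s,T); m=(abs(P[...,2]-.082)<.006)&(np.hypot(P[...,0]-.6375,P[...,1]+.094)<.0565)
cs,_=cv2.findContours(m.astype(np.uint8),cv2.RETR_EXTERNAL,cv2.CHAIN_APPROX_NONE)
q=np.array([onz(s,u,v,.082,T)[:2]*1000 for u,v in max(cs,key=len)[:,0]]).astype(np.float32); print("lid",cv2.fitEllipse(q))
```

```text
bg 74.0 242.0 110.0 242.0
strip (np.float64(-0.88), array([597.95, -93.58]))
tape (np.float64(0.8), array([518.05, -95.76]))
lid ((637.61083984375, -93.82331085205078), (103.10494232177734, 107.94701385498047), 177.4955596923828)
```

```bash
python3 -c "
from h import *
print(manip.sign_off())"
```

```text
the job is handed in; nothing more can be done
None
```

The job is handed in at about 24 s: the tub stands flat against both rollers, with its centre within about 1 mm of where it belongs. Its label faces the open front, about 1.5° off the tape's line. The highest contact force I read was about 13 N. The bottle, pot and case were left alone.

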